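# Park the dustpan in its bay under the pegboard shelf

### The job

Put the hand brush that lies in front of the bay into the grey bin. Then park the dustpan: slide it flat and pan first through the open gap in the front of the low mint-green bay, under the shelf, and then sideways behind the low front bar, until its neck has gone past the sprung steel bump on the bar and the pan is fully home with the bump up again. Leave the tin, the jar and the hook rack where they stand.

Things in the scene. Friction and masses are not known exactly. Their poses are not given: they have to be found in the camera images.
- bay: Fixed mint-green parking bay: pegboard shelf on two cheeks (8 mm thick) with a 16 mm high back stop. Origin on the table, mid-bay; x points into the bay, y left; yaw within 0.15 rad. Shelf x -58 to 58 mm, y -133 to 133, underside 42, top 54 mm up. Cheeks reach forward to x -70. Inside: y -125 to 125, x from the bar's back at -58 to the back stop at 50.
- bay_mouth (a point): Centre of the open gap in the bay's front, on the table, in the plane of the bar's front face: at (-70, 55, 0) mm in the bay's frame, same axes. The gap is 140 mm wide (bay y -15 to 125), 42 mm high.
- bay_home (a point): Where the dustpan's origin is when parked: at (-4, -59.5, 0) mm in the bay's frame, same axes; 4 mm play either way in x. The pan's right side then touches the right cheek (within 3 mm), its neck lies over the bar, its handle stands in front of it.
- detent (a joint): Sprung steel bump (ball, 6 mm radius) sticking up through the bar at (-64, -48) mm in the bay's frame, top 21.5 mm above the table. Value: how far it is pressed down in m, 0 = fully up; about 3 N. The dustpan's neck presses it down 3.5 mm in passing; it then springs up behind the neck.
- dustpan: Loose white plastic dustpan, 0.11-0.22 kg, lying flat. Origin: underside, middle of the pan; x to its open mouth, y left. Pan x -50 to 50 mm, y -65 to 65, floor 4 mm, walls up to 36 mm. Neck: round bar 16 mm thick along x back to -118, centre 26 mm up. Handle: upright fin on the neck centred at x -102, 40 mm long in x, 14 mm thick in y, from 18 to 64 mm up.
- dustpan_grip (a point): Point to grip on the dustpan's fin, at (-102, 0, 46) mm in the dustpan's frame; fingers close along the dustpan's y (14 mm thick).
- brush: Red silicone hand brush, loose, 80 g, lying bristles down across the way in front of the bay's gap. Origin: underside, middle of its length. 130 mm long along x, from -65 to +65; head at +x (x 7 to 65, 38 mm wide, 34 mm high), handle to -x (22 mm wide, 17 to 34 mm above the table, with a foot at its end).
- brush_grip (a point): Point to grip on the brush's handle beside the head, at (-12, 0, 26) mm in the brush's frame; fingers close along the brush's y (22 mm wide).
- bin: Grey plastic open-topped bin, fixed to the table, left or right of the bay. Origin: underside, middle. Outside 180 mm in x, 130 mm in y, 60 mm high; walls and floor 5 mm. Inside 170 by 120 mm.
- tin: Bystander: flat round dark steel polish tin, 68 mm diameter, 30 mm high, origin at the middle of its underside.
- jar: Bystander: small amber glass jar with a steel lid, 54 mm diameter, 55 mm high, origin at the middle of its underside.
- hookrack: Bystander: small steel rack with three hooks, standing; base 44 mm in x by 62 mm in y, 52 mm high, origin at the middle of its underside.
- bay_bar (a point): Top middle of the low fixed aluminium bar that closes the right part of the bay's front: at (-64, -70, 14) mm in the bay's frame. The bar spans x -70 to -58, y -125 to -15 mm there and is 14 mm high. Left of it the front is open.
Things that resemble listed ones, but are neither listed nor needed, are in the scene too. Of the things that look like the brush, take the one that is farthest from the robot's base at the start. What is shaped like the dustpan but pink is not meant.

How it is judged:
By the outcome, as a careful person would: the job done as asked, in the order asked, and still so for the second after the job is handed in, with the robot touching nothing.
It also fails if it takes over 69 s, if anything falls off the work surface, if the arm or the gripper's body presses on something with over 40 N, if the wrist force passes 120 N, or if a joint passes its speed limit or range.

### The arm

A 6-joint arm with a two-finger parallel gripper is mounted at the origin on the work surface. World frame = base frame: x ahead of the robot, y to its left, z up, the work surface at z = 0. Lengths are in m, angles in rad, forces in N, time in s.
With the tool pointing down it reaches from about 0.35 to 0.975 m from the base axis. Payload 4.9 kg.
Tool frame: the origin (TCP) lies at the very end of the fingers, on their centre line; the grasp point (between the pads) lies 19 mm behind it (ctrl.grip_point_offset is the distance from the TCP to the grasp point, in m); z points along the fingers, y is the line along which they close (so a half turn about z gives the same grasp; the last joint's range is limited). The gripper opens to 85 mm and grips with 20 to 120 N. Pads are 22 mm wide; open, the fingers measure 114 mm over their backs; the gripper's body (76 mm by 85 mm) begins 54 mm behind the grasp point. The pads swing forward as they close: fully open they stand 13 mm farther back than shut.
Start: joints at [-1.456, 0.053, 1.613, -0, 1.476, -0.119], TCP at [0.145, -0.608, 0.231] pointing down, gripper open.
Joint ranges: [-3.01, 3.01], [-1.01, 2.22], [0.06, 2.58], [-1.02, 4.17], [0.09, 2.62], [-3.14, 3.14]. Speed limits (rad/s): [2.57, 2.57, 3.14, 3.14, 3.14, 3.14].

### API

Orientations are given as a rotation vector (axis times angle).
In Python, from station import ctrl gives the robot as it stands.
- The arm moves only by the tool send_rows, never from a script. Its argument "rows" is a list of rows, each a list of 3 entries, a list of its own where there are three numbers: the finger opening in cm, from 0 to 8.54, then the shift along the tool's x, y, z in cm, then the turn about the tool's z in degrees. A call has 1 to 10 rows; each row shifts and turns the commanded pose from where the row before left it, along the tool's axes as they then stand; what a row does not reach is not made up. A row lasts 1/8 s, in which the tool goes at most 62.5 mm and 10.7 degrees, less where a joint would pass 70% of its speed; a pose out of reach is approached as far as the arm can. A call with a gripper value outside its range is refused whole. The fingers move at their own pace and stop on an object; "newtons" is the grip in N (left out, the last holds). Time passes only in rows, so rows that do not move let the fingers close. It gives the time, the measured TCP pose, the force, the opening and the grip force at its end, in the units of the state.
- ctrl.get_obs(): the state, without advancing time (a new reading comes with each control period).
- ctrl.get_image(name): name is "scene" or "top" or "wrist"; returns a dict with "frame" (400x640x3 uint8, red, green, blue), "range_z" (400x640 float32, m along the optical axis (not along the pixel's ray), 0 where there is no reading), "fx", "fy", "cx", "cy" (pixels), "cam_to_world" (4x4, takes a point from camera to world coordinates). Camera axes: x right, y down, z forward; pixel columns grow to the right and rows downward; lengths in m; the calibration is good to about 2 mm. A picture is of the moment at which its call begins.
- ctrl.finish_job(): hands the job in; it is judged then, once.
The state is a dict: "t": time; "q": joint angles; "dq": joint speeds; "effort": joint torques, N m; "tool_pos": TCP position; "tool_rot": TCP orientation; "contact_force": force on the tool from outside, world axes, zero at the start; "wrist_torque": the same for the moment, N m; "opening": finger opening in m; "grip_force": force on a finger pad.
Only numpy, scipy, OpenCV 4.12 (cv2) and the standard library are available. Lean on these libraries where they do the work, as an engineer would, in place of code of your own. Each camera call takes 0.05 s, during which the arm holds its last target. There are 200 camera calls.

## Working session

There is one attempt and no reset: what is moved stays moved. The work goes in short steps, Python scripts to look and compute and a tool call to move; the robot and the scene stay as the last step left them, time stands still between calls to the robot, and variables do not carry over. Pictures are saved under pics/ and viewed, at most 10 in all, crops included, and the job is handed in when it is done.

Besides the shell and the picture viewer there is one more tool, called by a JSON object that holds its "method" and its "body". send_rows: Moves the arm, as the interface text tells. Its arguments: {"type":"object","properties":{"rows":{"type":"array","items":{"type":"array"}},"newtons":{"type":"number"}},"required":["rows"]}

```bash
mkdir -p pics; cat > h.py <<'E'
import numpy as np, cv2
from station import ctrl
def get(n, save=None):
    d=ctrl.get_image(n); np.savez('/tmp/%s.npz'%n,**d)
    if save: cv2.imwrite('pics/'+save, d['frame'][:,:,::-1])
    return d
def load(n): return dict(np.load('/tmp/%s.npz'%n))
def cloud(d):
    v,u=np.mgrid[0:400,0:640]; z=d['range_z']
    p=np.stack([(u-d['cx'])/d['fx']*z,(v-d['cy'])/d['fy']*z,z],-1)
    T=d['cam_to_world']; P=p@T[:3,:3].T+T[:3,3]; P[z<=0]=np.nan
    return P
E
python3 - <<'E'
from h import *
for n in ['top','scene']:
    d=get(n,n+'0.png'); print(n,d['cam_to_world'].round(3).tolist(),d['fx'])
o=ctrl.get_obs(); print(o['t'],o['tool_pos'],o['tool_rot'],ctrl.grip_point_offset)
E
```

```text
top [[0.021, -0.991, 0.134, 0.365], [-1.0, -0.019, 0.013, 0.098], [-0.011, -0.134, -0.991, 1.117], [0.0, 0.0, 0.0, 1.0]] 402.49878702158463
scene [[-0.014, 0.534, -0.846, 1.796], [1.0, 0.027, 0.0, 0.107], [0.023, -0.845, -0.534, 0.891], [0.0, 0.0, 0.0, 1.0]] 452.4948895481039
0.1 [ 0.14472683 -0.60743497  0.23016399] [-3.11828141e+00 -3.66224800e-01  6.99571757e-06] 0.0187
```

View pics/top0.png

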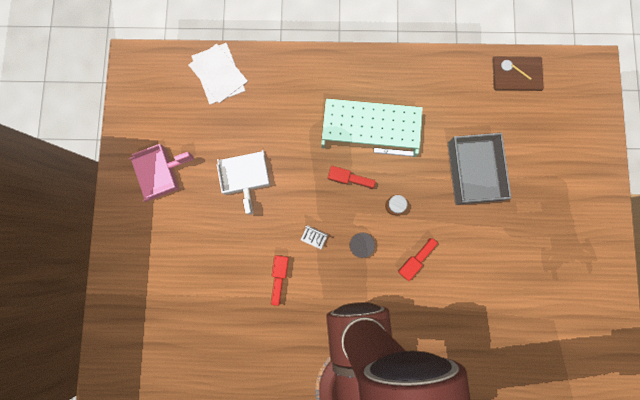

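View pics/scene0.png

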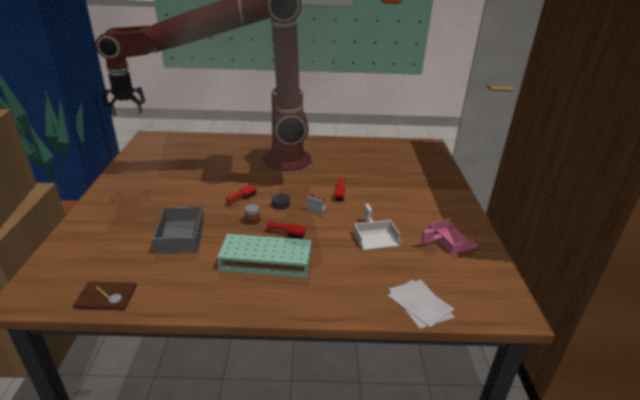

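The top view shows the wanted brush at about (352,178) in front of the bay (372,125). The white dustpan is at (244,172) with its fin at (248,203), and the bin is at (481,168). The jar is at (398,204), the tin at (363,245) and the rack at (314,237). The scene view shows the same layout from the far side. Next I measure poses.

```bash
python3 - <<'E'
from h import *
d=load('top'); P=cloud(d); hsv=cv2.cvtColor(d['frame'],cv2.COLOR_RGB2HSV); H,S,V=cv2.split(hsv)
def roi(m,u0,u1,v0,v1):
    k=np.zeros_like(m); k[v0:v1,u0:u1]=1; return m&k.astype(bool)
def rect(m,name,zlo,zhi):
    m=m&(P[...,2]>zlo)&(P[...,2]<zhi); p=P[m]; r=cv2.minAreaRect((p[:,:2]*1000).astype(np.float32))
    print(name,len(p),'c',np.round(r[0],1),'sz',np.round(r[1],1),'ang',round(r[2],2),'zmed',np.nanmedian(p[:,2]).round(4)); return p
red=((H<8)|(H>172))&(S>150)&(V>90)
p=rect(roi(red,320,385,155,200),'brush',.005,.06)
c=p[:,:2].mean(0);w,v=np.linalg.eigh(np.cov(p[:,:2].T));print(' axis',v[:,1],'mean',c)
a=(p[:,:2]-c)@v[:,1];b=(p[:,:2]-c)@v[:,0]
for lo in np.arange(-.07,.07,.02):
    k=(a>=lo)&(a<lo+.02)
    if k.any(): print('  %.2f w %.3f z %.3f'%(lo,np.ptp(b[k]),np.median(p[k,2])))
mint=(H>60)&(H<95)&(S>25)&(V>90)
rect(roi(mint,310,440,85,165),'shelf',.045,.065)
any_=np.ones_like(mint)
rect(roi(any_,205,280,140,225),'pan>.010',.012,.08)
rect(roi(any_,205,280,140,225),'fin',.048,.08)
rect(roi(any_,440,520,125,212),'bin',.052,.075)
rect(roi(any_,384,413,190,220),'jar',.045,.075)
rect(roi(any_,345,382,228,262),'tin',.02,.045)
rect(roi(any_,297,332,222,252),'rack',.03,.07)
rect(roi(any_,380,425,147,158),'bar',.008,.02)
q=P[100:150:10,340:400:20,2];print(q.round(4))
E
```

```text
brush 498 c [561.6  27.9] sz [128.   37.8] ang 75.28 zmed 0.0338
 axis [0.24593243 0.96928697] mean [0.5628558  0.03612088]
  -0.07 w 0.021 z 0.033
  -0.05 w 0.022 z 0.034
  -0.03 w 0.022 z 0.034
  -0.01 w 0.036 z 0.034
  0.01 w 0.038 z 0.034
  0.03 w 0.037 z 0.034
  0.05 w 0.035 z 0.034
shelf 3988 c [710.2 -25.1] sz [264.2 117.5] ang 85.25 zmed 0.0542
pan>.010 473 c [540.9 321.5] sz [171.2 130.3] ang 12.92 zmed 0.0345
fin 93 c [477.  306.6] sz [39.7 14.6] ang 14.78 zmed 0.0631
bin 576 c [ 593.1 -317.2] sz [180.7 132.5] ang 5.68 zmed 0.0592
jar 266 c [489.9 -93. ] sz [47.7 45.6] ang 89.06 zmed 0.0548
tin 503 c [380.4  -1.1] sz [66.1 65.8] ang 72.73 zmed 0.0301
rack 95 c [400.2 128.6] sz [60.3 34. ] ang 65.57 zmed 0.0392
bar 154 c [ 641.5 -101.6] sz [19. 99.] ang 0.1 zmed 0.0139
[[ 0.0544 -0.0016 -0.0004]
 [ 0.0559  0.0541  0.0539]
 [ 0.0562  0.0582  0.0533]
 [ 0.0489  0.0497  0.0543]
 [ 0.0512  0.0553  0.0517]]
```

{"method": "send_rows", "body": {"rows": [[5,[3.9,-3.65,0.6],0],[5,[3.9,-3.65,0.6],0],[5,[3.9,-3.65,0.6],0],[5,[3.9,-3.65,0.6],0],[5,[3.9,-3.65,0.6],0],[5,[3.9,-3.65,0.6],0],[5,[3.9,-3.65,0.6],0],[5,[3.9,-3.65,0.6],0],[5,[3.9,-3.65,0.6],0],[5,[3.9,-3.65,0.6],0]]}}

```text
t: 1.35
tool_pos: [0.4401, -0.1608, 0.1708]
tool_rot: [3.12, 0.366, -0.0]
contact_force: [0.7, -1.5, -0.1]
opening: 0.05
grip_force: 0.0
```

{"method": "send_rows", "body": {"rows": [[5,[3.9,-3.65,0.6],0],[5,[3.9,-3.65,0.6],0],[5,[3.9,-3.65,0.6],0],[5,[3.9,-3.65,0.6],0],[5,[0,0,0],-10.3],[5,[0,0,0],-10.3],[5,[0,0,0],-10.3],[5,[0,0,0],-10.3],[5,[0,0,0],-10.3],[5,[0,0,0],-10.3]]}}

```text
t: 2.6
tool_pos: [0.5571, 0.0157, 0.1467]
tool_rot: [-2.483, -1.924, 0.001]
contact_force: [-0.1, 0.5, 0.2]
opening: 0.05
grip_force: 0.0
```

```bash
cat > to.py <<'E'
import sys
from h import *
from scipy.spatial.transform import Rotation as Ro
# usage: to.py x y z phi_deg (mm): shift in tool axes (cm) before turning, and turn
o=ctrl.get_obs(); R=Ro.from_rotvec(o['tool_rot']).as_matrix(); p=np.array(o['tool_pos'])
phi=np.degrees(np.arctan2(R[1,0],R[0,0]))
print('t %.2f tcp mm'%o['t'],(p*1000).round(1),'phi %.2f'%phi,'zdir',R[:,2].round(3),'open %.4f grip %.1f'%(o['opening'],o['grip_force']),'F',np.round(o['contact_force'],1))
for a in sys.argv[1:]:
    x,y,z,f=map(float,a.split(','))
    print(a,'shift cm',((np.array([x,y,z])/1000-p)@R*100).round(2),'turn %.1f'%(phi-f))
E
python3 - <<'E'
import subprocess
from h import *
d=get('wrist','w1.png'); P=cloud(d); H,S,V=cv2.split(cv2.cvtColor(d['frame'],cv2.COLOR_RGB2HSV))
m=((H<8)|(H>172))&(S>150)&(V>80)&(P[...,2]>.026)&(P[...,2]<.045)
n,l,st,c=cv2.connectedComponentsWithStats(m.astype(np.uint8)); k=1+st[1:,4].argmax(); p=P[l==k]
r=cv2.minAreaRect((p[:,:2]*1000).astype(np.float32)); print(r,st[k],np.median(p[:,2]))
E
python3 to.py 558.6,16.3,80,75.3
```

```text
((560.4864501953125, 26.04366683959961), (128.6865997314453, 35.84701156616211), 76.43679809570312) [ 301  110   41  139 4260] 0.034771677818406815
t 2.65 tcp mm [557.1  15.7 146.7] phi 75.74 zdir [-0.001  0.    -1.   ] open 0.0500 grip 0.0 F [0.1 0.8 0.1]
558.6,16.3,80,75.3 shift cm [0.1  0.14 6.67] turn 0.4
```

View pics/w1.png

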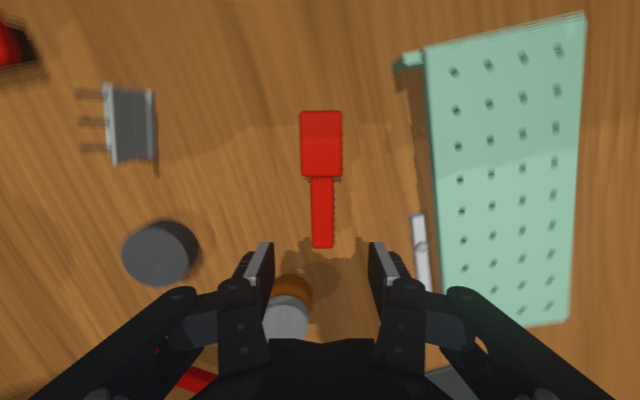

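The wrist view shows the brush head at (321,143) and its handle at (322,212), upright and roughly centred between the fingers. It agrees with the top view to 2 mm. Now I go down, grip and lift.

{"method": "send_rows", "body": {"newtons": 50, "rows": [[5,[0,0,4],0],[5,[0,0,4],0],[5,[0,0,3.5],0],[5,[0,0,2.3],0],[5,[0,0,0],0],[1,[0,0,0],0],[1,[0,0,0],0],[1,[0,0,0],0],[1,[0,0,0],0],[1,[0,0,0],0]]}}

```text
t: 3.9
tool_pos: [0.559, 0.0155, 0.0111]
tool_rot: [2.488, 1.915, 0.003]
contact_force: [-0.3, -0.1, 6.8]
opening: 0.0211
grip_force: 50.0
```

{"method": "send_rows", "body": {"rows": [[1,[0,0,-2],0],[1,[0,0,-4],0],[1,[0,0,-4],0],[1,[0,0,-4],0]]}}

```text
t: 4.4
tool_pos: [0.5572, 0.0157, 0.1514]
tool_rot: [2.489, 1.917, 0.0]
contact_force: [1.1, -0.0, -0.1]
opening: 0.0211
grip_force: 49.1
```

```bash
python3 to.py 581,-318,150,5.7
```

```text
t 4.40 tcp mm [557.2  15.7 151.4] phi 75.19 zdir [ 0. -0. -1.] open 0.0211 grip 49.1 F [ 1.1 -0.  -0.1]
581,-318,150,5.7 shift cm [-31.65  10.83   0.14] turn 69.5
```

{"method": "send_rows", "body": {"rows": [[1,[-3.95,1.35,0],0],[1,[-3.95,1.35,0],0],[1,[-3.95,1.35,0],0],[1,[-3.95,1.35,0],0],[1,[-3.95,1.35,0],0],[1,[-3.95,1.35,0],0],[1,[-3.95,1.35,0],0],[1,[-3.95,1.35,0],0]]}}

```text
t: 5.4
tool_pos: [0.581, -0.3187, 0.1502]
tool_rot: [2.489, 1.917, 0.0]
contact_force: [1.8, 0.7, -0.4]
opening: 0.0209
grip_force: 49.2
```

{"method": "send_rows", "body": {"rows": [[1,[0,0,0],9.9],[1,[0,0,0],9.9],[1,[0,0,0],9.9],[1,[0,0,0],9.9],[1,[0,0,0],9.9],[1,[0,0,0],9.9],[1,[0,0,0],9.9],[1,[0,0,0],0]]}}

```text
t: 6.4
tool_pos: [0.5811, -0.3173, 0.15]
tool_rot: [3.137, 0.165, 0.0]
contact_force: [0.2, -0.9, -0.9]
opening: 0.0213
grip_force: 49.2
```

```bash
python3 -c "
from h import *
get('wrist','w2.png')"; python3 to.py 581,-318,25,5.7
```

```text
t 6.45 tcp mm [ 581.1 -317.4  149.9] phi 6.06 zdir [ 0. -0. -1.] open 0.0210 grip 49.2 F [-0.1 -1.2 -0.4]
581,-318,25,5.7 shift cm [-0.02  0.06 12.49] turn 0.4
```

View pics/w2.png

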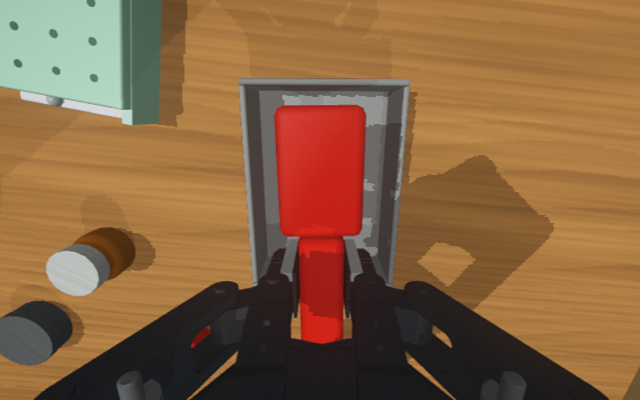

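The brush head at (320,170) is over the bin, whose rim runs from (240,80) to (410,280), and it is aligned with the bin. I lower it and release, then head for the dustpan.

{"method": "send_rows", "body": {"rows": [[1,[0,0,4],0],[1,[0,0,4],0],[1,[0,0,3],0],[1,[0,0,1.5],0],[1,[0,0,0],0],[4.5,[0,0,0],0],[4.5,[0,0,0],0],[4.5,[0,0,0],0]]}}

```text
t: 7.45
tool_pos: [0.582, -0.318, 0.0257]
tool_rot: [3.136, 0.162, 0.003]
contact_force: [-0.1, -0.0, -0.3]
opening: 0.0449
grip_force: 0.0
```

{"method": "send_rows", "body": {"rows": [[4.5,[0,0,-3],0],[4.5,[0,0,-5],0],[4.5,[0,0,-5],0],[4.5,[0,0,0],0]]}}

```text
t: 7.95
tool_pos: [0.5844, -0.3196, 0.1618]
tool_rot: [3.13, 0.161, 0.015]
contact_force: [-0.1, 0.9, 0.1]
opening: 0.0448
grip_force: 0.0
```

```bash
python3 - <<'E'
from h import *
d=get('top'); P=cloud(d); H,S,V=cv2.split(cv2.cvtColor(d['frame'],cv2.COLOR_RGB2HSV))
m=((H<8)|(H>172))&(S>150)&(V>60)&(P[...,0]>.45)&(P[...,1]<.2)
for k in range(1): print(m.sum(), P[m].min(0), P[m].max(0))
E
python3 to.py 477,306.5,150,13
```

```text
513 [ 0.45792011 -0.34662507  0.00237285] [ 0.6579737  -0.22302644  0.49771849]
t 8.00 tcp mm [ 582.8 -318.6  158.2] phi 5.91 zdir [ 0.005 -0.004 -1.   ] open 0.0449 grip 0.0 F [ 0.6 -0.1 -0.3]
477,306.5,150,13 shift cm [ -4.1  -63.27   0.53] turn -7.1
```

{"method": "send_rows", "body": {"rows": [[4.5,[-0.34,-5.27,0],0],[4.5,[-0.34,-5.27,0],0],[4.5,[-0.34,-5.27,0],0],[4.5,[-0.34,-5.27,0],0],[4.5,[-0.34,-5.27,0],0],[4.5,[-0.34,-5.27,0],0],[4.5,[-0.34,-5.27,0],0],[4.5,[-0.34,-5.27,0],0],[4.5,[-0.34,-5.27,0],0],[4.5,[-0.34,-5.27,0],0]]}}

```text
t: 9.25
tool_pos: [0.4917, 0.2046, 0.1525]
tool_rot: [3.137, 0.162, -0.004]
contact_force: [0.8, -0.1, 0.2]
opening: 0.0451
grip_force: 0.0
```

{"method": "send_rows", "body": {"rows": [[4.5,[-0.34,-5.27,0],0],[4.5,[-0.34,-5.27,0],0],[4.5,[0,0,0],-7.1],[4.5,[0,0,0],0]]}}

```text
t: 9.75
tool_pos: [0.4744, 0.3075, 0.1524]
tool_rot: [3.12, 0.355, -0.005]
contact_force: [0.3, 0.2, -0.3]
opening: 0.0451
grip_force: 0.0
```

```bash
python3 - <<'E'
from h import *
d=get('wrist'); P=cloud(d)
q=P.reshape(-1,3); k=(q[:,2]>.055)&(q[:,2]<.07)&(np.hypot(q[:,0]-.477,q[:,1]-.3065)<.035); q=q[k]
r=cv2.minAreaRect((q[:,:2]*1000).astype(np.float32)); print('fin',len(q),r,np.median(q[:,2]))
d=get('top','t2.png'); P=cloud(d); f=d['frame'][:,:,::-1]; cv2.imwrite('pics/t2.png',cv2.resize(f[80:260,200:530],None,fx=2.4,fy=2.4))
def rect(u0,u1,v0,v1,a,b,n):
    p=P[v0:v1,u0:u1].reshape(-1,3); p=p[(p[:,2]>a)&(p[:,2]<b)]; print(n,len(p),cv2.minAreaRect((p[:,:2]*1000).astype(np.float32)))
H,S,V=cv2.split(cv2.cvtColor(d['frame'],cv2.COLOR_RGB2HSV))
m=(H>60)&(H<95)&(S>25)&(V>90)&(P[...,2]>.048)&(P[...,2]<.062); m[:, :310]=0; m[:,440:]=0
print('shelf',cv2.minAreaRect((P[m][:,:2]*1000).astype(np.float32)))
rect(372,419,146,160,.009,.019,'bar')
E
python3 to.py 477,306.5,27,13
```

```text
fin 741 ((476.20001220703125, 304.7521057128906), (39.535335540771484, 13.544387817382812), 13.230896949768066) 0.06456371248711171
shelf ((710.272705078125, -24.801528930664062), (265.0907897949219, 115.8073959350586), 85.5904312133789)
bar 169 ((644.978515625, -93.43505859375), (115.05323791503906, 19.99129295349121), 86.2540054321289)
t 9.85 tcp mm [475.1 306.7 153. ] phi 12.86 zdir [-0.002 -0.001 -1.   ] open 0.0448 grip 0.0 F [-0.5  0.2  0.3]
477,306.5,27,13 shift cm [ 0.2   0.06 12.6 ] turn -0.1
```

View pics/t2.png

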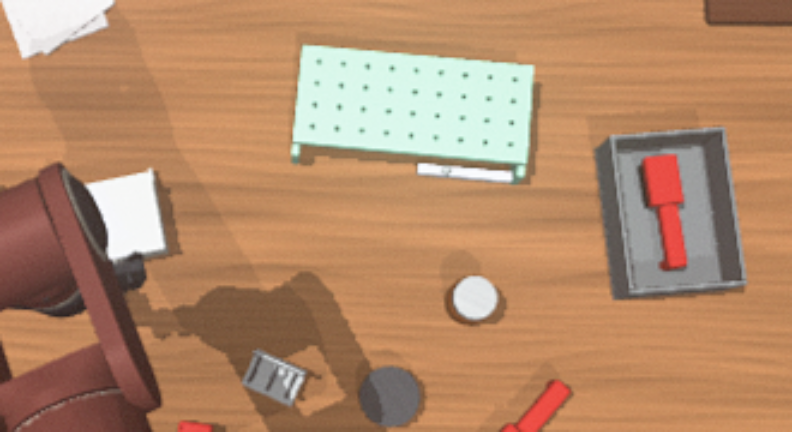

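The crop shows the brush lying fully in the bin at (665,210), with the bay way clear and the jar, tin and rack undisturbed. The dustpan is partly hidden by the arm. Now I grip the fin.

{"method": "send_rows", "body": {"newtons": 80, "rows": [[4.5,[0.1,0.1,4],0],[4.5,[0,0,4],0],[4.5,[0,0,2.7],0],[4.5,[0,0,1.4],0],[4.5,[0,0,0],0],[0.8,[0,0,0],0],[0.8,[0,0,0],0],[0.8,[0,0,0],0],[0.8,[0,0,0],0],[0.8,[0,0,0],0]]}}

```text
t: 11.1
tool_pos: [0.478, 0.3071, 0.0351]
tool_rot: [-3.121, -0.356, -0.004]
contact_force: [-2.8, -1.8, 6.4]
opening: 0.0129
grip_force: 78.4
```

```bash
python3 - <<'E'
import numpy as np
b=np.radians(-4.55); c,s=np.cos(b),np.sin(b); O=np.array([710.2,-25]); R=np.array([[c,-s],[s,c]])
for n,p in dict(pre=(-145,55),mid=(-70,55),inn=(-4,55),home=(-4,-59.5)).items():
    f=np.array(p)+[-102,0]; print(n,'pan',(O+R@p).round(1),'fin',(O+R@f).round(1))
E
python3 to.py 469.9,50.5,32,13.1
```

```text
pre pan [570.   41.3] fin [468.3  49.4]
mid pan [644.8  35.4] fin [543.1  43.5]
inn pan [710.6  30.1] fin [608.9  38.2]
home pan [701.5 -84. ] fin [599.8 -75.9]
t 11.10 tcp mm [478.  307.1  35.1] phi 13.00 zdir [ 0.003  0.001 -1.   ] open 0.0129 grip 78.4 F [-2.8 -1.8  6.4]
469.9,50.5,32,13.1 shift cm [-6.56 24.82  0.28] turn -0.1
```

{"method": "send_rows", "body": {"rows": [[0.8,[0,0,-0.2],0],[0.8,[0,0,0],4.4],[0.8,[0,0,0],4.4],[0.8,[0,0,0],4.4],[0.8,[0,0,0],4.4],[0.8,[0,0,0],0]]}}

```text
t: 11.85
tool_pos: [0.4769, 0.3066, 0.0352]
tool_rot: [3.139, -0.125, 0.0]
contact_force: [0.8, -1.4, 0.2]
opening: 0.0128
grip_force: 78.1
```

{"method": "send_rows", "body": {"rows": [[0.8,[0.17,2.57,0],0],[0.8,[0.17,2.57,0],0],[0.8,[0.17,2.57,0],0],[0.8,[0.17,2.57,0],0],[0.8,[0.17,2.57,0],0],[0.8,[0.17,2.57,0],0],[0.8,[0.17,2.57,0],0],[0.8,[0.17,2.57,0],0],[0.8,[0.17,2.57,0],0],[0.8,[0.17,2.57,0],0]]}}

```text
t: 13.1
tool_pos: [0.4731, 0.0485, 0.0353]
tool_rot: [-3.139, 0.123, -0.0]
contact_force: [0.6, 0.8, -0.6]
opening: 0.0124
grip_force: 78.2
```

```bash
python3 - <<'E'
from h import *
d=get('wrist','w3.png'); P=cloud(d); H,S,V=cv2.split(cv2.cvtColor(d['frame'],cv2.COLOR_RGB2HSV))
d2=get('top','t3.png'); f=d2['frame'][:,:,::-1]; cv2.imwrite('pics/t3.png',cv2.resize(f[80:260,240:460],None,fx=3,fy=3))
Q=cloud(d2); q=Q.reshape(-1,3)
q=q[(q[:,0]>.5)&(q[:,0]<.632)&(q[:,1]>-.06)&(q[:,1]<.14)&(q[:,2]>.002)&(q[:,2]<.045)]
print('pan',len(q),cv2.minAreaRect((q[:,:2]*1000).astype(np.float32)),'zmax',np.percentile(q[:,2],98))
H,S,V=cv2.split(cv2.cvtColor(d2['frame'],cv2.COLOR_RGB2HSV))
m=(H>60)&(H<95)&(S>25)&(V>90)&(Q[...,2]>.048)&(Q[...,2]<.062); m[:, :310]=0; m[:,440:]=0
print('shelf',cv2.minAreaRect((Q[m][:,:2]*1000).astype(np.float32)))
E
python3 to.py 545,43.4,34,-4.55
```

```text
pan 903 ((567.0858154296875, 39.347557067871094), (128.52333068847656, 200.09860229492188), 1.0330873727798462) zmax 0.03566090761679426
shelf ((710.73779296875, -25.277862548828125), (264.37322998046875, 116.38813781738281), 85.54784393310547)
t 13.20 tcp mm [473.1  47.5  35.3] phi -4.70 zdir [ 0.    -0.001 -1.   ] open 0.0126 grip 78.3 F [ 0.1 -0.4  0. ]
545,43.4,34,-4.55 shift cm [ 7.2  -0.18  0.13] turn -0.2
```

View pics/t3.png

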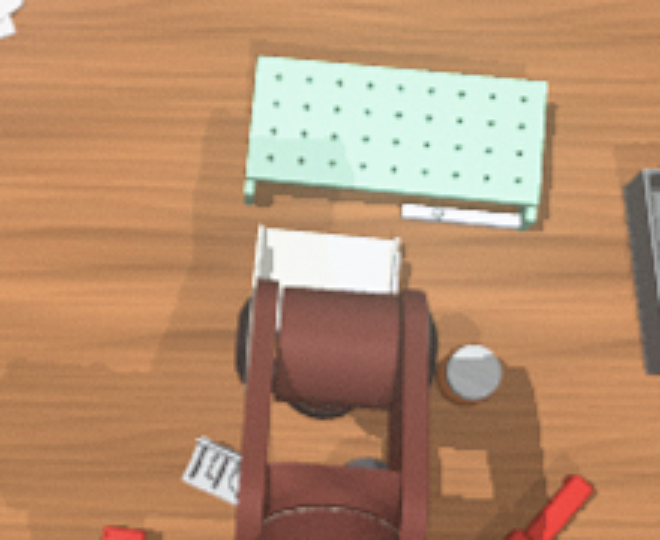

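View pics/w3.png

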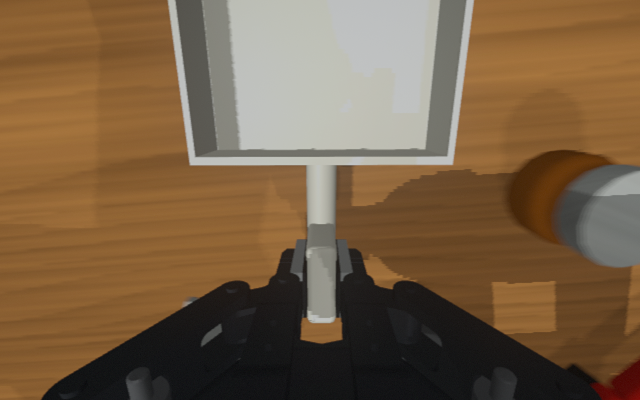

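The top crop shows the pan front, with corners at (262,228) and (400,240), facing the gap between the left cheek at (252,190) and the bar end at (402,212). The wrist view shows the fin held at (321,270), with the neck straight. I check the lateral fit before going in.

```bash
python3 - <<'E'
from h import *
b=np.radians(-4.5); c,s=np.cos(b),np.sin(b); R=np.array([[c,-s],[s,c]]); O=np.array([.7104,-.025])
def bay(P): q=P.reshape(-1,3).copy(); q[:,:2]=(q[:,:2]-O)@R; return q*1000
for n in ('top','wrist'):
    q=bay(cloud(load(n)))
    w=q[(q[:,2]>29)&(q[:,2]<40)&(q[:,0]<-83)&(q[:,0]>-190)&(abs(q[:,1]-55)<85)]
    for lo in range(-190,-80,20):
        k=w[(w[:,0]>=lo)&(w[:,0]<lo+20)]
        if len(k)>3: print(n,lo,len(k),'y',np.percentile(k[:,1],[1,99]).round(1))
    print(n,'front x',w[:,0].max() if len(w) else None,'back',w[:,0].min() if len(w) else None)
q=bay(cloud(load('top')))
k=q[(q[:,2]>9)&(q[:,2]<20)&(abs(q[:,0]+64)<6)&(q[:,1]>-130)&(q[:,1]<0)]; print('bar y',k[:,1].min(),k[:,1].max(), 'x',k[:,0].min(),k[:,0].max())
k=q[(q[:,2]>46)&(q[:,2]<60)&(q[:,0]<-60.5)&(q[:,0]>-74)&(abs(q[:,1])<140)]; print('cheeks',np.sort(k[:,1]).round(0))
o=ctrl.get_obs(); print('tool bay',((np.array(o['tool_pos'][:2])-O)@R*1000).round(1))
E
```

```text
top -150 17 y [-12.  117.4]
top -130 19 y [-12.3 117.4]
top front x -109.0838072801786 back -189.81205826043765
wrist -190 2308 y [-12.2 117.4]
wrist -170 1231 y [-12.3 117.7]
wrist -150 1404 y [-12.2 117.7]
wrist -130 668 y [-12.5 117.7]
wrist front x -119.6357974144868 back -189.99972030449192
bar y -128.85025249794245 -15.624548017522413 x -69.92584366843823 -58.15820363353644
cheeks [130.]
tool bay [-242.2   53.6]
```

{"method": "send_rows", "body": {"rows": [[0.8,[0,-0.22,0],0],[0.8,[1.5,0,0],0],[0.8,[1.5,0,0],0],[0.8,[1.5,0,0],0],[0.8,[1.5,0,0],0],[0.8,[1.5,0,0],0],[0.8,[1.5,0,0],0],[0.8,[1.5,0,0],0],[0.8,[1.0,0,0],0],[0.8,[0,0,0],0]]}}

```text
t: 14.45
tool_pos: [0.5889, 0.0419, 0.0352]
tool_rot: [3.139, -0.127, 0.001]
contact_force: [0.3, -0.2, -0.6]
opening: 0.0129
grip_force: 78.2
```

```bash
cat > st.py <<'E'
from h import *
b=np.radians(-4.5); c,s=np.cos(b),np.sin(b); R=np.array([[c,-s],[s,c]]); O=np.array([.7104,-.025])
def bay(P): q=P.reshape(-1,3).copy(); q[:,:2]=(q[:,:2]-O)@R; return q*1000
o=ctrl.get_obs(); print('tool bay',((np.array(o['tool_pos'][:2])-O)@R*1000).round(1),'z',o['tool_pos'][2],'F',np.round(o['contact_force'],1))
d=get('wrist','st_%03d.png'%int(o['t']*10)); q=bay(cloud(d))
k=q[(q[:,2]>30)&(q[:,2]<40)&(abs(q[:,1])<130)&(q[:,0]>-170)]
tb=((np.array(o['tool_pos'][:2])-O)@R*1000)
w=k[(k[:,0]>tb[0]+20)&(abs(k[:,1]-tb[1])>20)&(abs(k[:,1]-tb[1])<72)]
if len(w): print('pan back outer x',np.percentile(w[:,0],[0.5,2]).round(1),'wall y',np.percentile(w[:,1],[.5,99.5]).round(1),len(w))
n=q[(q[:,2]>30)&(q[:,2]<36)&(q[:,0]>tb[0]+24)&(q[:,0]<tb[0]+40)&(abs(q[:,1]-tb[1])<15)]
if len(n): print('neck y',np.percentile(n[:,1],[1,50,99]).round(1))
E
python3 st.py; python3 to.py 601.4,-76,35,-4.5
```

```text
tool bay [-126.4   57.1] z 0.03521873621589959 F [ 0.3 -0.2 -0.6]
pan back outer x [-76.5 -76.4] wall y [-10.2 123.3] 2681
neck y [47.7 54.6 62.1]
t 14.50 tcp mm [588.5  41.9  35.2] phi -4.61 zdir [ 0.001 -0.    -1.   ] open 0.0130 grip 78.2 F [ 1.7 -0.4 -0.6]
601.4,-76,35,-4.5 shift cm [ 2.23 11.65  0.03] turn -0.1
```

{"method": "send_rows", "body": {"rows": [[0.8,[1.2,0,0],0],[0.8,[1.0,0,0],0],[0.8,[0,0,0],0]]}}

```text
t: 14.88
tool_pos: [0.6107, 0.0402, 0.0352]
tool_rot: [3.139, -0.126, 0.001]
contact_force: [1.1, -0.3, -0.2]
opening: 0.0127
grip_force: 78.2
```

```bash
python3 st.py
```

```text
tool bay [-104.5   57.1] z 0.03522748762713063 F [ 1.1 -0.3 -0.2]
pan back outer x [-70.4 -70.2] wall y [122.2 123.5] 150
neck y [47.7 54.9 62.1]
```

{"method": "send_rows", "body": {"rows": [[0.8,[0,1.2,0],0],[0.8,[0,1.2,0],0],[0.8,[0,1.2,0],0],[0.8,[0,1.2,0],0],[0.8,[0,1.2,0],0],[0.8,[0,1.2,0],0],[0.8,[0,1.2,0],0],[0.8,[0,0,0],0]]}}

```text
t: 15.92
tool_pos: [0.603, -0.0447, 0.0353]
tool_rot: [3.138, -0.129, -0.001]
contact_force: [-0.8, -1.3, 1.0]
opening: 0.0127
grip_force: 78.4
```

{"method": "send_rows", "body": {"rows": [[0.8,[0,0.6,0],0],[0.8,[0,0.6,0],0],[0.8,[0,0.6,0],0],[0.8,[0,0.6,0],0],[0.8,[0,0.6,0],0],[0.8,[0,0,0],0]]}}

```text
t: 16.68
tool_pos: [0.6006, -0.0742, 0.0352]
tool_rot: [3.138, -0.128, -0.0]
contact_force: [-0.3, -0.3, 1.4]
opening: 0.0129
grip_force: 78.4
```

```bash
python3 st.py; ls pics
```

```text
tool bay [-105.6  -57.6] z 0.03524071122752542 F [-0.3 -0.3  1.4]
pan back outer x [-70.5 -70.3] wall y [-127.7 -126.5] 138
neck y [-67.1 -59.7 -52.7]
scene0.png
st_144.png
st_148.png
st_166.png
t2.png
t3.png
top0.png
w1.png
w2.png
w3.png
```

{"method": "send_rows", "body": {"rows": [[0.8,[0,0.15,0],0],[0.8,[0,0.15,0],0],[0.8,[0,0,0],0]]}}

```text
t: 17.1
tool_pos: [0.6005, -0.0762, 0.0353]
tool_rot: [-3.139, 0.126, 0.0]
contact_force: [0.2, 0.6, 0.3]
opening: 0.0126
grip_force: 78.3
```

```bash
python3 st.py
```

```text
tool bay [-105.5  -59.7] z 0.035256010713458755 F [0.2 0.6 0.3]
pan back outer x [-70.4 -70.4] wall y [-127.9 -126.6] 135
neck y [-69.1 -61.7 -54.7]
```

{"method": "send_rows", "body": {"rows": [[0.8,[0,0.15,0],0],[0.8,[0,0.1,0],0],[0.8,[0,0,0],0]]}}

```text
t: 17.52
tool_pos: [0.6003, -0.0768, 0.0354]
tool_rot: [-3.135, 0.125, 0.001]
contact_force: [-0.6, 8.0, 2.9]
opening: 0.0123
grip_force: 78.9
```

```bash
python3 st.py
```

```text
tool bay [-105.7  -60.3] z 0.03538571984516811 F [-0.6  8.   2.9]
pan back outer x [-70.5 -70.3] wall y [-127.8 -126.6] 135
neck y [-69.6 -62.2 -55.2]
```

It now touches the cheek with 8 N. I relieve the push, release, rise and inspect.

{"method": "send_rows", "body": {"rows": [[0.8,[0,-0.15,0],0],[0.8,[0,0,0],0],[3.5,[0,0,0],0],[3.5,[0,0,0],0],[3.5,[0,0,0],0],[3.5,[0,0,-3],0],[3.5,[0,0,-5],0],[3.5,[-2,0,-4],0],[3.5,[-2,0,0],0],[3.5,[0,0,0],0]]}}

```text
t: 18.82
tool_pos: [0.5601, -0.0743, 0.1558]
tool_rot: [3.139, -0.127, 0.001]
contact_force: [0.3, -0.3, 0.6]
opening: 0.0348
grip_force: 0.0
```

```bash
python3 - <<'E'
from h import *
exec(open('st.py').read().split("o=ctrl")[0].replace('from h import *',''))
d=get('wrist','w9.png'); q=bay(cloud(d))
f=q[(q[:,2]>57)&(q[:,2]<70)&(q[:,0]<-80)&(q[:,0]>-135)&(abs(q[:,1]+60)<40)]
print('fin',cv2.minAreaRect(f[:,:2].astype(np.float32)),np.median(f[:,2]))
n=q[(q[:,2]>30)&(q[:,2]<38)&(q[:,0]<-72)&(q[:,0]>-83)&(abs(q[:,1]+60)<15)]; print('neck',np.percentile(n[:,1],[1,50,99]),n[:,2].max())
k=q[(q[:,2]>16)&(q[:,2]<25)&(abs(q[:,0]+64)<8)&(abs(q[:,1]+46)<7)]; print('bump',len(k),k.mean(0),np.percentile(k[:,2],95))
E
python3 to.py
```

```text
fin ((-107.55467224121094, -62.189666748046875), (39.52930450439453, 13.475435256958008), 0.2653046250343323) 64.59436111498461
neck [-69.61259383 -62.41758015 -55.20233831] 36.34642390303322
bump 100 [-64.37482367 -48.98950108  20.4151074 ] 22.649978933678796
t 18.88 tcp mm [560.3 -74.3 155.2] phi -4.62 zdir [ 0. -0. -1.] open 0.0352 grip 0.0 F [ 0.7  0.6 -0.6]
```

View pics/w9.png

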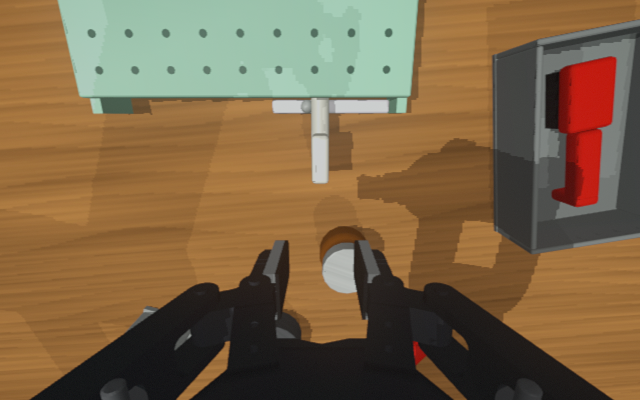

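The neck at (320,110) lies over the bar, with the bump up on its left at (307,106). The pan is against the right cheek, and the brush lies in the bin at (585,130). The robot is clear of everything.

```bash
python3 -c "
from station import ctrl
print(ctrl.finish_job())"
```

```text
the job is handed in; nothing more can be done
None
```

The brush is in the grey bin, the dustpan is parked against the right cheek with the bump up behind its neck, and the job was handed in at about 19 s.

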